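# Run down the loose wing nut of the leaf press

### The job

One of the two wing nuts on the wooden leaf press is loose and stands high on its stud: tighten it by pushing its wings round clockwise (seen from above) with closed fingertips, from beside, until it is fully down on its washer and will turn no further. Never take the nut or one of its wings between the fingers. Leave the other nut, which is tight already, and the tumbler, marker pen and seed packet round the press as they are, and finish clear of everything.

Things in the scene. Friction and masses are not known exactly. Their poses are not given: they have to be found in the camera images.
- leaf_press: Wooden leaf press, fixed; origin under its centre on the worktop, z up; 290 mm along its y, 120 mm along x. Flat top board (240 x 112 mm), top face 42 mm above the worktop. Studs at x = 0, y = +95 and -95 mm, a wing nut on each. Upright wooden cheeks at both ends, 80 mm wide, 14 mm thick, tops 86 mm above the worktop, inner faces at y = +123 and -123 mm.
- stud_loose: Fixed 8 mm steel stud of the loose nut, at either end of the press. Origin on its axis at the top board's top face; stud top 45 mm above it. The cheek's inner face is 28 mm from its axis: no room for a finger between nut and cheek, so the wings are pushed in strokes on the side facing the press's middle. A washer (25 mm wide, 1.5 mm thick) lies at its foot.
- wing_nut_loose: The loose aluminium wing nut. Origin on the stud's axis, at the top board's height when tight; underside 1.5 mm above origin. z up; two wings along its own +x and -x, turning with it. Hub 22 mm wide at the foot, 17 mm at the top (18 mm above origin). Wings 5 mm thick, tips 25 mm from the axis; from 16 mm out they reach from 8 to 25 mm above origin, further in from 6 to 19 mm.
- turn_loose (a joint): How far the loose nut has been turned clockwise (seen from above), rad: 0 is fully loose (origin 10.8 mm above the top board), 8.5 is the hard stop where it is tight. It starts between 0 and 2.5. The nut sinks 8 mm per turn and stays where it is left; it takes about 2 N at the wing to turn, rising sharply at the stop.
- wing_nut_tight: The other wing nut, same shape, tight on the other stud: origin at the height of the top board, 42 mm above the worktop. To be left alone.
- turn_tight (a joint): How far the tight nut has been turned back (anticlockwise from above), rad: 0 is tight, as it starts.
- tumbler: Clear drinking glass, 81 mm wide, 92 mm high, standing loose behind the press (on the side away from the robot). Origin under its centre.
- marker: Marker pen, 135 mm long along its own y, 17 mm thick, lying loose in front of the press (on the robot's side). Origin under its centre.
- seed_packet: Flat paper seed packet, 115 x 85 x 10 mm, lying loose behind the press. Origin under its centre.

How it is judged:
By the outcome, as a careful person would: the job done as asked, in the order asked, and still so for the second after the job is handed in, with the robot touching nothing.
It also fails if it takes over 72 s, if anything falls off the work surface, if the arm or the gripper's body presses on something with over 40 N, if the wrist force passes 120 N, or if a joint passes its speed limit or range.

### The arm

A 7-joint arm with a two-finger parallel gripper is mounted at the origin on a cart in front of the work surface, level with it; the furniture and walls round the work are solid. World frame = base frame: x ahead of the robot, y to its left, z up, the work surface at z = 0. Lengths are in m, angles in rad, forces in N, time in s.
With the tool pointing down it reaches from about 0.4 to 0.9 m from the base axis. Payload 5.5 kg.
Tool frame: the origin (TCP) lies on the centre line of the jaws, within the pads' length; the fingertips stand 11 mm ahead of it and the grasp point (between the pads) lies 8 mm behind it; z points along the fingers, y is the line along which they close (so a half turn about z gives the same grasp; the last joint's range is limited). The gripper opens to 92 mm and grips with 3 to 60 N. Pads are 19 mm wide; open, the fingers measure 130 mm over their backs; the gripper's body (75 mm by 190 mm) begins 47 mm behind the grasp point.
Start: joints at [1.498, 0.501, -0.427, 1.55, 0.221, 1.138, -0.21], TCP at [0.214, -0.614, 0.238] pointing down, gripper open.
Joint ranges: [-2.88, 2.88], [-0.31, 2.03], [-1.54, 1.56], [0.2, 2.42], [-1.41, 4.55], [0.19, 2.02], [-2.57, 2.57]. Speed limits (rad/s): [2.57, 2.57, 3.14, 3.14, 3.14, 3.14, 3.14].

### API

Orientations are given as a unit quaternion [w, x, y, z].
In Python, from station import get_state, read_camera, calibration, hand_in, find_in, outline_of, spot_point gives the robot as it stands. The module is installed in compiled form; this text tells all that it offers.
- The arm moves only by the shell command python3 -m inch 'ROWS' [FORCE]. ROWS is JSON, one flat list of numbers, 5 for each row, row after row: the shift along the tool's x, y, z in mm, then the turn about the tool's z in rad, then the closure in counts, from 0 (fully open) to 255 (shut). A call has 1 to 20 rows; each row shifts and turns the commanded pose from where the row before left it, along the tool's axes as they then stand; what a row does not reach is not made up. A row lasts 1/12 s, in which the tool goes at most 41.7 mm and 7.16 degrees, less where a joint would pass 70% of its speed; a pose out of reach is approached as far as the arm can. A call is refused whole if a number of a shift passes 41.7 or a number of a turn 0.125, either way. A call with a gripper value outside its range is refused whole. The fingers move at their own pace and stop on an object; FORCE is the grip in N (left out, the last holds). Time passes only in rows, so rows that do not move let the fingers close. It gives the time, the measured TCP pose, the force, the opening and the grip force at its end, in the units of the state.
- get_state(): the state, without advancing time (a new reading comes with each control period).
- read_camera(name): name is "scene" or "top"; returns the picture (420x560x3 uint8, red, green, blue); there is no depth.
- calibration(name): a dict with "fx", "fy", "cx", "cy" (pixels), "eye" and "orientation" of the camera in the world. Camera axes: x right, y down, z forward; pixel columns grow to the right and rows downward; lengths in m; the calibration is good to about 2 mm. A picture is of the moment at which its call begins. calibration takes no time and is no camera call.
- hand_in(): hands the job in; it is judged then, once.
Trained networks look in the newest picture that a camera, given by its name, has taken for a name from the list of things; names that differ only in an ending like _2 or _b are one class to them, and where a whole thing is asked for, a point or a joint stands for the part that bears it (a point fixed in the world has none). Each returns a list of dicts, best first, with "p" (0 to 1); they miss things now and then, are a little off and sometimes report something else, mostly with a low value. They report only what shows in the picture. A call takes as long as a camera call.
- find_in(label, camera): "rect" ([left, top, right, bottom] as shares, 0 to 1, of the picture: columns of its width, rows of its height, round what is visible of it).
- outline_of(label, camera): "mask" (420x560 bool, what is visible of it) and "rect" ([left, top, right, bottom] as shares, 0 to 1, of the picture: columns of its width, rows of its height, round what is visible of it).
- spot_point(label, camera): "point" ([row, column] as shares, 0 to 1, of the picture: columns of its width, rows of its height: a listed point, or the origin of a listed thing).
The state is a dict: "time": time; "joints": joint angles; "joint_velocities": joint speeds; "effort": joint torques, N m; "tcp_pos": TCP position; "eef_rot": TCP orientation; "contact_force": force on the tool from outside, world axes, zero at the start; "wrist_torque": the same for the moment, N m; "grip_width": finger opening in m; "grasp_force": force on a finger pad.
Only numpy, scipy, OpenCV 4.12 (cv2) and the standard library are available. Lean on these libraries where they do the work, as an engineer would, in place of code of your own. Each camera call takes 0.05 s, during which the arm holds its last target. There are 200 camera calls.

## Working session

There is one attempt and no reset: what is moved stays moved. The work goes in short steps, Python scripts to look and compute and a shell command to move; the robot and the scene stay as the last step left them, time stands still between calls to the robot, and variables do not carry over. Pictures are saved under pics/ and viewed, at most 10 in all, crops included, and the job is handed in when it is done.

```bash
mkdir -p pics
cat > h.py <<'E'
import numpy as np, cv2
from scipy.spatial.transform import Rotation as R
from station import *
def cam(n):
    c=calibration(n); q=c['orientation']; 
    return c, np.array(c['eye']), R.from_quat([q[1],q[2],q[3],q[0]]).as_matrix()
def ray(n,r,col,z):  # pixel row,col -> world at height z
    c,e,M=cam(n); d=M@np.array([(col-c['cx'])/c['fx'],(r-c['cy'])/c['fy'],1]); return e+d*(z-e[2])/d[2]
def proj(n,p):
    c,e,M=cam(n); v=M.T@(np.array(p)-e); return v[1]/v[2]*c['fy']+c['cy'], v[0]/v[2]*c['fx']+c['cx']
E
python3 - <<'E'
from h import *
a=read_camera('scene');b=read_camera('top')
cv2.imwrite('pics/s0.png',a[...,::-1]);cv2.imwrite('pics/t0.png',b[...,::-1])
for cn in('scene','top'):
    print(cn,calibration(cn))
    for l in('leaf_press','stud_loose','wing_nut_loose','wing_nut_tight','tumbler','marker','seed_packet'):
        for s in spot_point(l,cn)[:2]:
            r,c=s['point'][0]*420,s['point'][1]*560
            print(l,round(s['p'],2),round(r),round(c),[ray(cn,r,c,z).round(3)[:2] for z in(0,.045)])
s=get_state();print(s['tcp_pos'],s['eef_rot'],s['time'])
E
```

```text
scene {'fx': 507.321988314004, 'fy': 507.321988314004, 'cx': 273.6178150642956, 'cy': 209.75343076913188, 'eye': array([0.17313573, 0.68237523, 0.5277751 ]), 'orientation': array([ 0.15914179, -0.26813479,  0.83385482, -0.45548191])}
leaf_press 0.89 257 269 [array([0.594, 0.143]), array([0.558, 0.189])]
stud_loose 0.58 263 231 [array([0.637, 0.192]), array([0.597, 0.234])]
wing_nut_loose 0.47 264 228 [array([0.639, 0.195]), array([0.599, 0.237])]
wing_nut_tight 0.58 211 301 [array([ 0.63 , -0.011]), array([0.591, 0.048])]
tumbler 0.74 246 185 [array([0.734, 0.201]), array([0.686, 0.242])]
marker 0.73 286 315 [array([0.49 , 0.159]), array([0.463, 0.204])]
seed_packet 0.65 205 227 [array([0.764, 0.054]), array([0.714, 0.107])]
top {'fx': 380.39969557122583, 'fy': 380.39969557122583, 'cx': 283.2069885613651, 'cy': 214.24534702157595, 'eye': array([0.48451608, 0.08182367, 0.92861348]), 'orientation': array([-0.05042805,  0.7144232 , -0.69713216,  0.03260757])}
leaf_press 0.89 212 267 [array([0.6  , 0.147]), array([0.594, 0.144])]
stud_loose 0.55 205 230 [array([0.614, 0.238]), array([0.607, 0.23 ])]
wing_nut_loose 0.54 161 244 [array([0.725, 0.207]), array([0.713, 0.201])]
wing_nut_loose 0.52 209 230 [array([0.605, 0.239]), array([0.599, 0.232])]
wing_nut_tight 0.52 209 311 [array([0.608, 0.039]), array([0.602, 0.041])]
tumbler 0.92 161 244 [array([0.727, 0.208]), array([0.715, 0.202])]
marker 0.66 256 263 [array([0.492, 0.153]), array([0.491, 0.15 ])]
seed_packet 0.81 149 304 [array([0.76 , 0.058]), array([0.747, 0.059])]
[ 0.21421572 -0.6137132   0.23777181] [4.77670023e-05 9.85938228e-01 1.67110164e-01 2.85609053e-05] 0.8
```

View pics/s0.png

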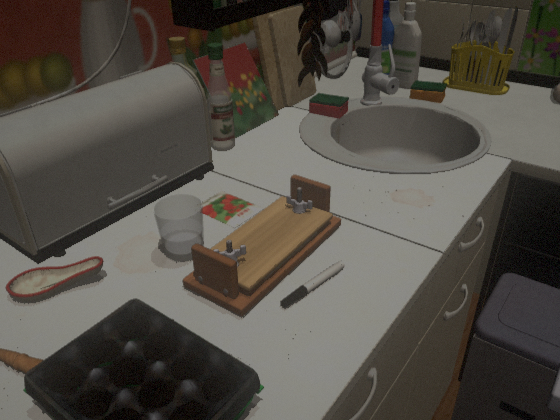

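View pics/t0.png

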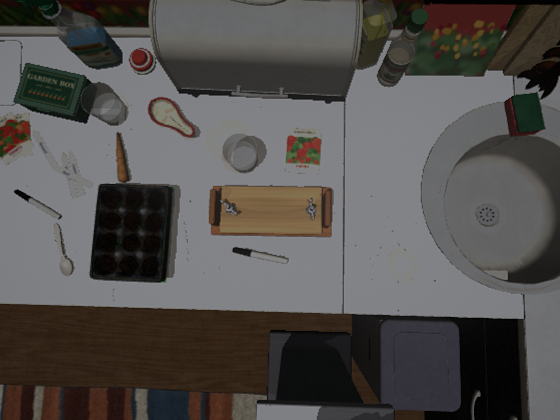

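The scene picture shows the press with one nut near (250,230) and one near (203,300). In the top view they are at (208,230) and (209,311). The tumbler is at (152,240). I'll zoom in to decide which nut is loose and to read its wing angle.

Run:
```python
from h import *
a=cv2.imread('pics/s0.png');b=cv2.imread('pics/t0.png')
f=lambda im,r,c,h,w:cv2.resize(im[r:r+h,c:c+w],(400,300),interpolation=cv2.INTER_CUBIC)
o=np.vstack([np.hstack([f(b,192,208,36,48),f(b,192,288,36,48)]),np.hstack([f(a,228,198,54,72),f(a,180,270,54,72)])])
cv2.imwrite('pics/z0.png',cv2.convertScaleAbs(o,alpha=1.5))
m=outline_of('leaf_press','top')[0]['mask'].astype(np.uint8)
print(cv2.minAreaRect(cv2.findNonZero(m)))
for y in(.09500,-.095):print(y)
```

```text
((269.94146728515625, 211.3978271484375), (123.99488830566406, 50.84820556640625), 1.1573330163955688)
0.095
-0.095
```

View pics/z0.png

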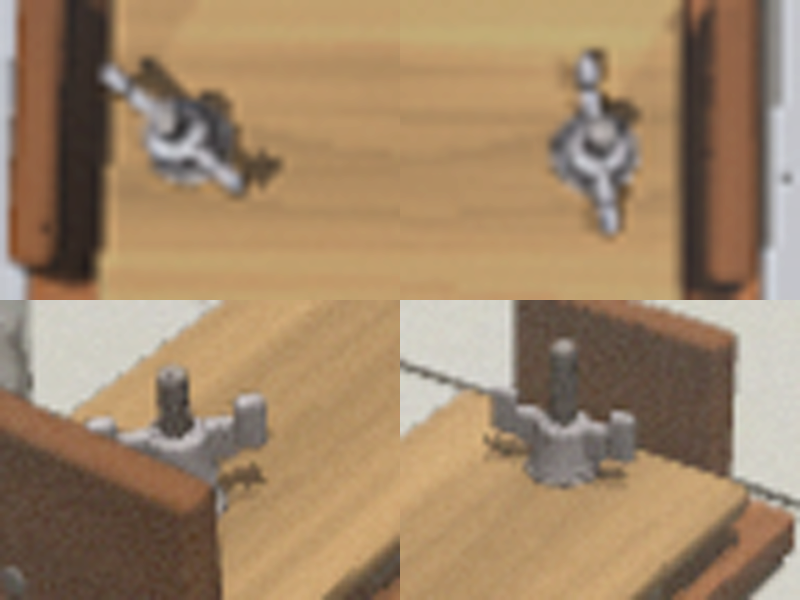

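Run:
```python
from h import *
P=lambda r,c,z,c0:ray('top',192+(r-4)/8.33,c0+(c-4)/8.33,z)[:2].round(4)
for z in(.072,.076):
    a,b=P(75,112,z,208),P(186,238,z,208);print('loose tips',a,b,(a+b)/2,np.linalg.norm(a-b),np.degrees(np.arctan2(*(b-a)[::-1])))
a,b=P(60,590,.067,288-48),P(228,610,.067,288-48);print('tight',a,b,(a+b)/2,np.linalg.norm(a-b))
m=outline_of('leaf_press','top')[0]['mask'].astype(np.uint8)
# top of stud z=.087
print('studtop',P(122,172,.087,208),P(132,602,.087,240))
f=lambda r,c,r0,c0,z:ray('scene',r0+r/5.556,c0+c/5.556,z)[:2].round(4)
print('scene studtop',f(373,172-0,228-54,198,.087) if 0 else f(73,172,228,198,.087),f(45,565-400,180,270,.087))
```

```text
loose tips [0.6137 0.2479] [0.5838 0.212 ] [0.59875 0.22995] 0.04672065924192426 -129.78986931696275
loose tips [0.6131 0.2472] [0.5834 0.2114] [0.59825 0.2293 ] 0.04651591125625722 -129.67940387639965
tight [0.6232 0.0437] [0.5769 0.0374] [0.60005 0.04055] 0.04672665192371481
studtop [0.599  0.2282] [0.6005 0.041 ]
scene studtop [0.5966 0.2341] [0.5978 0.0438]
```

The +y nut is loose: it stands higher and less stud shows above it. The stud is at about (0.598, 0.230), with wings at about -130° and +50°. I'll go there with the fingers closed.

```bash
python3 -m inch '[20.4,-20,0,0,255,20.4,-20,0,0,255,20.4,-20,0,0,255,20.4,-20,0,0,255,20.4,-20,0,0,255,20.4,-20,0,0,255,20.4,-20,0,0,255,20.4,-20,0,0,255,20.4,-20,0,0,255,20.4,-20,0,0,255,20.4,-20,0,0,255,20.4,-20,0,0,255,20.4,-20,0,0,255,20.4,-20,0,0,255,20.4,-20,0,0,255,20.4,-20,0,0,255]' 10
python3 -m inch '[20.4,-20,0,0,255,20.4,-20,0,0,255,20.4,-20,0,0,255,20.4,-20,0,0,255,20.4,-20,0,0,255,20.4,-20,0,0,255,20.4,-20,0,0,255,20.4,-20,0,0,255,20.4,-20,0,0,255,20.4,-20,0,0,255,20.4,-20,0,0,255,20.4,-20,0,0,255,20.4,-20,0,0,255,20.4,-20,0,0,255,20.4,-20,0,0,255,20.4,-20,0,0,255,0,0,0,0,255]'
python3 -c "
from h import *
s=get_state();print(s['joints'])"
```

```text
time: 2.23
tcp_pos: [0.4174, -0.2028, 0.2381]
eef_rot: [0.0, 0.986, 0.167, 0.0]
contact_force: [0.6, 0.4, 0.2]
grip_width: 0.0005
grasp_force: 0.0
time: 3.65
tcp_pos: [0.62, 0.2128, 0.238]
eef_rot: [-0.003, 0.985, 0.17, 0.001]
contact_force: [-0.8, 1.5, -0.5]
grip_width: 0.0005
grasp_force: 0.0
[ 0.14606402  0.58494878 -0.7551993   1.52978531  0.41517911  1.19033089
 -1.90916315]
```

```bash
python3 -m inch '[0,0,0,-0.12,255,0,0,0,-0.12,255,0,0,0,-0.12,255,0,0,0,-0.12,255,0,0,0,-0.12,255,0,0,0,-0.12,255,0,0,0,-0.12,255,0,0,0,-0.12,255]'
python3 -c "
from h import *
s=get_state();print(s['joints'])"
```

```text
time: 4.32
tcp_pos: [0.6197, 0.2051, 0.2378]
eef_rot: [0.0, 0.796, 0.606, -0.0]
contact_force: [0.2, 0.1, 0.5]
grip_width: 0.0004
grasp_force: 0.0
[ 0.27072618  0.65803413 -0.95958051  1.53100454  0.55721575  1.24607842
 -1.04105165]
```

```bash
python3 -m inch '[0,0,0,-0.121,255,0,0,0,-0.121,255,0,0,0,-0.121,255,0,0,0,-0.121,255,0,0,0,-0.121,255,0,0,0,-0.121,255,0,0,0,-0.121,255,0,0,0,-0.121,255,0,0,0,-0.121,255,0,0,0,-0.121,255,0,0,0,-0.121,255,0,0,0,-0.121,255,0,0,0,-0.121,255,0,0,0,-0.121,255,0,0,0,-0.121,255,0,0,0,-0.121,255,0,0,0,-0.121,255,0,0,0,-0.121,255]'
python3 -m inch '[0,0,20,0,255,0,0,35,0,255,0,0,35,0,255,0,0,20,0,255,0,0,0,0,255]'
python3 - <<'E'
from h import *
s=get_state();print(s['joints'])
q=s['eef_rot'];M=R.from_quat([q[1],q[2],q[3],q[0]]).as_matrix();print(M.round(3))
o=[]
for n in('scene','top'):
    im=read_camera(n)[...,::-1]
    r,c=map(int,proj(n,(.6,.225,.06))); o.append(cv2.resize(im[r-54:r+54,c-54:c+54],(400,400),interpolation=cv2.INTER_CUBIC))
cv2.imwrite('pics/a1.png',cv2.convertScaleAbs(np.hstack(o),alpha=1.5))
E
```

```text
time: 5.82
tcp_pos: [0.6198, 0.205, 0.2376]
eef_rot: [-0.0, -0.168, 0.986, -0.0]
contact_force: [0.1, 0.2, -0.3]
grip_width: 0.0003
grasp_force: 0.0
time: 6.23
tcp_pos: [0.6174, 0.2029, 0.1223]
eef_rot: [-0.004, -0.165, 0.986, -0.001]
contact_force: [-0.7, -0.0, -1.1]
grip_width: 0.0004
grasp_force: 0.0
[ 0.40402736  1.01712695 -1.27571469  1.61750468  1.00371883  1.30273162
  0.85443344]
[[-0.945 -0.326 -0.007]
 [-0.326  0.946 -0.004]
 [ 0.008 -0.002 -1.   ]]
```

View pics/a1.png

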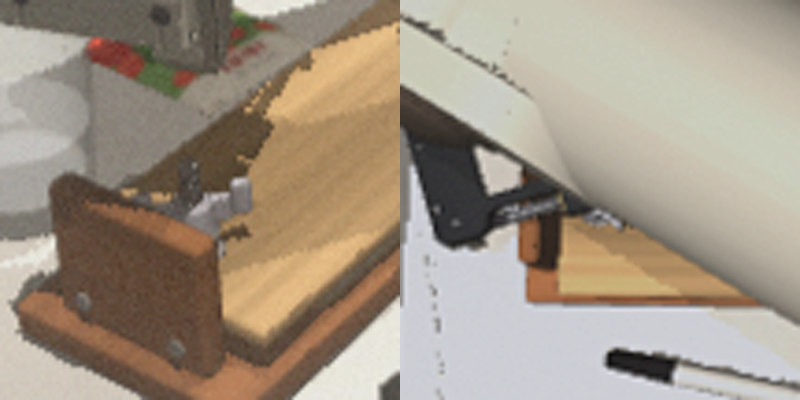

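Closed fingers hang above the press, beside the nut on the middle side. The wing toward the middle is free. I'll descend.

```bash
python3 -m inch '[0,0,0,0,255,0,0,0,0,255]'; python3 -m inch '[0,0,15,0,255,0,0,15,0,255,0,0,15,0,255,0,0,12,0,255,0,0,6,0,255,0,0,0,0,255,0,0,0,0,255]'
python3 - <<'E'
from h import *
s=get_state();print(s['joints'])
o=[]
for n in('scene','top'):
    im=read_camera(n)[...,::-1]
    r,c=map(int,proj(n,(.6,.225,.06))); o.append(cv2.resize(im[r-54:r+54,c-54:c+54],(400,400),interpolation=cv2.INTER_CUBIC))
cv2.imwrite('pics/a2.png',cv2.convertScaleAbs(np.hstack(o),alpha=1.5))
E
```

```text
time: 6.5
tcp_pos: [0.6207, 0.2065, 0.1301]
eef_rot: [0.002, -0.165, 0.986, 0.0]
contact_force: [-0.4, 0.5, 0.2]
grip_width: 0.0001
grasp_force: 0.0
time: 7.08
tcp_pos: [0.6193, 0.2059, 0.0642]
eef_rot: [-0.001, -0.165, 0.986, 0.0]
contact_force: [0.1, -0.4, -0.1]
grip_width: 0.0007
grasp_force: 0.0
[ 0.38166174  1.07920816 -1.21844659  1.64183753  1.07229539  1.22742737
  0.82085746]
```

View pics/a2.png

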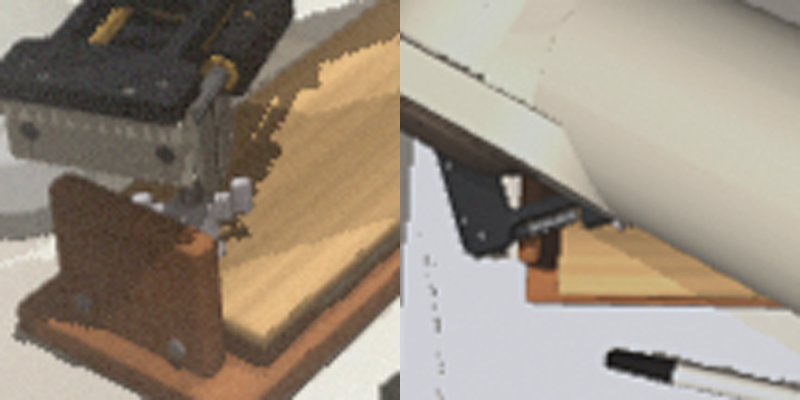

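```bash
python3 -m inch '[0,-2,0,0,255,3.92,-1.25,0,0.12,255,3.92,-1.25,0,0.12,255,3.92,-1.25,0,0.12,255,3.92,-1.25,0,0.12,255,3.92,-1.25,0,0.12,255,3.92,-1.25,0,0.12,255,3.92,-1.25,0,0.12,255,3.92,-1.25,0,0.12,255,3.92,-1.25,0,0.12,255,3.92,-1.25,0,0.12,255,3.92,-1.25,0,0.12,255,3.92,-1.25,0,0.12,255]'
python3 - <<'E'
from h import *
s=get_state();print(s['joints'])
o=[]
for n in('scene','top'):
    im=read_camera(n)[...,::-1]
    r,c=map(int,proj(n,(.6,.225,.06))); o.append(cv2.resize(im[r-40:r+40,c-40:c+40],(400,400),interpolation=cv2.INTER_CUBIC))
cv2.imwrite('pics/a3.png',cv2.convertScaleAbs(np.hstack(o),alpha=1.5))
E
```

```text
time: 8.27
tcp_pos: [0.5757, 0.2036, 0.0653]
eef_rot: [0.001, 0.529, 0.849, -0.0]
contact_force: [0.9, -1.9, -2.0]
grip_width: 0.0006
grasp_force: 0.9
[ 0.31783598  0.8824636  -1.0222302   1.75839103  0.87836804  1.03119659
 -0.58488164]
```

View pics/a3.png

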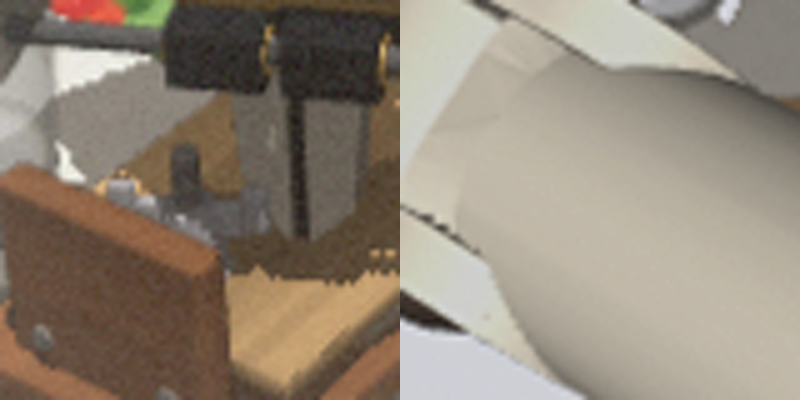

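The finger is on the wing near scene crop (200,255), with light force (about 2 N), and the nut is turning. I'll finish the stroke.

```bash
python3 -m inch '[3.92,-1.25,0,0.12,255,3.92,-1.25,0,0.12,255,3.92,-1.25,0,0.12,255,3.92,-1.25,0,0.12,255,3.92,-1.25,0,0.12,255,3.92,-1.25,0,0.12,255]'
python3 - <<'E'
from h import *
s=get_state();print(s['joints'])
q=s['eef_rot'];M=R.from_quat([q[1],q[2],q[3],q[0]]).as_matrix();print(M[:2,:2].round(3), ((np.array([.598,.231,0])-s['tcp_pos'])@M*1e3).round(1))
o=[]
for n in('scene',):
    im=read_camera(n)[...,::-1]
    r,c=map(int,proj(n,(.6,.225,.06))); o.append(cv2.resize(im[r-40:r+40,c-40:c+40],(400,400),interpolation=cv2.INTER_CUBIC))
cv2.imwrite('pics/a4.png',cv2.convertScaleAbs(np.hstack(o),alpha=1.5))
E
```

```text
time: 8.87
tcp_pos: [0.5635, 0.2254, 0.0646]
eef_rot: [0.0, 0.792, 0.61, -0.001]
contact_force: [-1.2, -1.3, -1.2]
grip_width: 0.0005
grasp_force: 1.0
[ 0.20529587  0.80396743 -0.88931555  1.7683335   0.75718707  0.95272847
 -1.26321961]
[[ 0.256  0.967]
 [ 0.967 -0.256]] [14.3 32.  64.6]
```

View pics/a4.png

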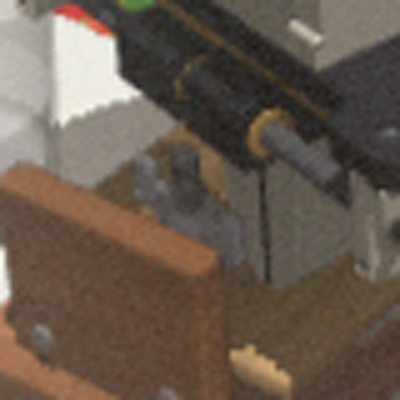

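Wing is at about -195° and the other at about -15°. I'll push one more row, back out radially, and swing round outside to behind the other wing.

```bash
python3 -m inch '[3.92,-1.25,0,0.12,255,-1,-8,0,0,255,0,-8,0,0,255,-5.65,1.9,0,-0.12,255,-5.65,1.9,0,-0.12,255,-5.65,1.9,0,-0.12,255,-5.65,1.9,0,-0.12,255,-5.65,1.9,0,-0.12,255,-5.65,1.9,0,-0.12,255,-5.65,1.9,0,-0.12,255,-5.65,1.9,0,-0.12,255,-5.65,1.9,0,-0.12,255,-5.65,1.9,0,-0.12,255,-5.65,1.9,0,-0.12,255,-5.65,1.9,0,-0.12,255,-5.65,1.9,0,-0.12,255,-5.65,1.9,0,-0.12,255,-5.65,1.9,0,-0.12,255,-5.65,1.9,0,-0.12,255]'
python3 -m inch '[-5.65,1.9,0,-0.12,255,-5.65,1.9,0,-0.12,255,-5.65,1.9,0,-0.12,255,-5.65,1.9,0,-0.12,255,-5.65,1.9,0,-0.12,255,-5.65,1.9,0,-0.12,255,-5.65,1.9,0,-0.12,255,-5.65,1.9,0,-0.12,255,-5.65,1.9,0,-0.12,255,-5.65,1.9,0,-0.12,255,-5.65,1.9,0,-0.12,255,-5.65,1.9,0,-0.12,255,-5.65,1.9,0,-0.12,255,0,0,0,0,255,0,0,0,0,255]'
cat > w.py <<'E'
from h import *
s=get_state();print(s['joints'].round(2))
q=s['eef_rot'];M=R.from_quat([q[1],q[2],q[3],q[0]]).as_matrix()
print('phi_f',np.degrees(np.arctan2(-M[1,1],-M[0,1])),'stud in tool',((np.array([.598,.231,0])-s['tcp_pos'])@M*1e3).round(1),'F tool',(s['contact_force']@M).round(1))
E
python3 w.py
```

```text
time: 10.5
tcp_pos: [0.6097, 0.1815, 0.0651]
eef_rot: [0.0, 0.008, 1.0, 0.0]
contact_force: [-0.1, 0.4, -0.2]
grip_width: 0.0004
grasp_force: 0.0
time: 11.75
tcp_pos: [0.646, 0.2415, 0.065]
eef_rot: [0.0, -0.694, 0.72, 0.0]
contact_force: [-0.1, 0.4, 1.1]
grip_width: 0.0007
grasp_force: 0.0
[ 0.34  1.21 -1.34  1.54  1.2   1.37  1.98]
phi_f -2.156211549514013 stud in tool [12.4 47.6 65. ] F tool [-0.4  0.1 -1.1]
```

```bash
python3 -m inch '[0,8,0,0,255,0,7.5,0,0,255,0,0,0,0,255,3.92,-1.25,0,0.12,255,3.92,-1.25,0,0.12,255,3.92,-1.25,0,0.12,255,3.92,-1.25,0,0.12,255,3.92,-1.25,0,0.12,255,3.92,-1.25,0,0.12,255,3.92,-1.25,0,0.12,255,3.92,-1.25,0,0.12,255]'
python3 w.py
python3 - <<'E'
from h import *
o=[]
for n in('scene','top'):
    im=read_camera(n)[...,::-1]
    r,c=map(int,proj(n,(.6,.225,.06))); o.append(cv2.resize(im[r-40:r+40,c-40:c+40],(400,400),interpolation=cv2.INTER_CUBIC))
cv2.imwrite('pics/a5.png',cv2.convertScaleAbs(np.hstack(o),alpha=1.5))
E
```

```text
time: 12.67
tcp_pos: [0.6264, 0.2107, 0.0651]
eef_rot: [0.001, -0.279, 0.96, 0.001]
contact_force: [2.1, 2.7, -0.9]
grip_width: 0.0004
grasp_force: 1.3
[ 0.38  1.11 -1.25  1.62  1.11  1.26  1.04]
phi_f -57.565943133525124 stud in tool [13.2 32.3 65.1] F tool [-3.2  1.1  0.9]
```

View pics/a5.png

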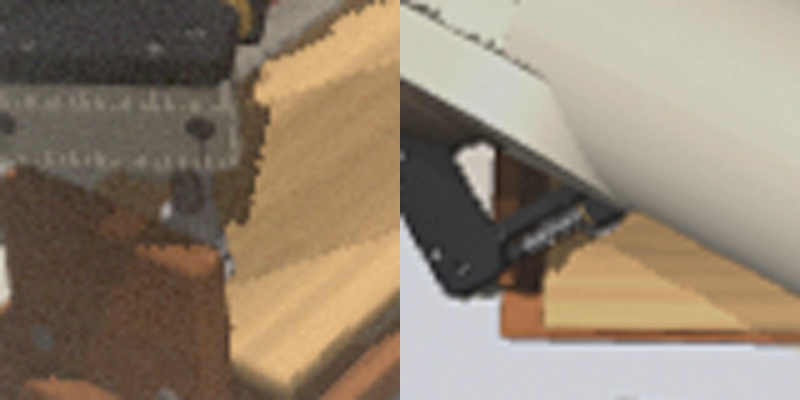

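Tangential force is 3 N, as expected for pushing. The wing is with the finger, so I'll continue.

```bash
python3 -m inch '[3.92,-1.25,0,0.12,255,3.92,-1.25,0,0.12,255,3.92,-1.25,0,0.12,255,3.92,-1.25,0,0.12,255,3.92,-1.25,0,0.12,255,3.92,-1.25,0,0.12,255,3.92,-1.25,0,0.12,255,3.92,-1.25,0,0.12,255,3.92,-1.25,0,0.12,255,3.92,-1.25,0,0.12,255,3.92,-1.25,0,0.12,255,3.92,-1.25,0,0.12,255]';python3 w.py
python3 -m inch '[3.92,-1.25,0,0.12,255,3.92,-1.25,0,0.12,255,3.92,-1.25,0,0.12,255,3.92,-1.25,0,0.12,255,3.92,-1.25,0,0.12,255,3.92,-1.25,0,0.12,255,3.92,-1.25,0,0.12,255,3.92,-1.25,0,0.12,255,3.92,-1.25,0,0.12,255]';python3 w.py
```

```text
time: 13.77
tcp_pos: [0.5825, 0.1991, 0.0647]
eef_rot: [0.001, 0.422, 0.907, -0.001]
contact_force: [1.3, -1.5, -1.0]
grip_width: 0.0006
grasp_force: 0.9
[ 0.35  0.93 -1.08  1.74  0.93  1.07 -0.36]
phi_f -139.86466432646685 stud in tool [14.5 32.4 64.7] F tool [-2.  0.  1.]
time: 14.52
tcp_pos: [0.5628, 0.2293, 0.064]
eef_rot: [0.0, 0.828, 0.561, -0.002]
contact_force: [-2.9, -1.6, -1.6]
grip_width: 0.0002
grasp_force: 1.0
[ 0.19  0.8  -0.88  1.76  0.75  0.95 -1.39]
phi_f 158.3039405933902 stud in tool [14.9 32.2 64. ] F tool [-2.5 -2.1  1.6]
```

```bash
python3 -m inch '[-1,-8,0,0,255,0,-8,0,0,255,-5.65,1.9,0,-0.12,255,-5.65,1.9,0,-0.12,255,-5.65,1.9,0,-0.12,255,-5.65,1.9,0,-0.12,255,-5.65,1.9,0,-0.12,255,-5.65,1.9,0,-0.12,255,-5.65,1.9,0,-0.12,255,-5.65,1.9,0,-0.12,255,-5.65,1.9,0,-0.12,255,-5.65,1.9,0,-0.12,255,-5.65,1.9,0,-0.12,255,-5.65,1.9,0,-0.12,255,-5.65,1.9,0,-0.12,255,-5.65,1.9,0,-0.12,255,-5.65,1.9,0,-0.12,255,-5.65,1.9,0,-0.12,255]' >/dev/null
python3 -m inch '[-5.65,1.9,0,-0.12,255,-5.65,1.9,0,-0.12,255,-5.65,1.9,0,-0.12,255,-5.65,1.9,0,-0.12,255,-5.65,1.9,0,-0.12,255,-5.65,1.9,0,-0.12,255,-5.65,1.9,0,-0.12,255,-5.65,1.9,0,-0.12,255,-5.65,1.9,0,-0.12,255,-5.65,1.9,0,-0.12,255,-5.65,1.9,0,-0.12,255,-5.65,1.9,0,-0.12,255,-5.65,1.9,0,-0.12,255,0,0,0,0,255,0,0,0,0,255]'
python3 w.py
```

```text
time: 17.27
tcp_pos: [0.6462, 0.2416, 0.0649]
eef_rot: [0.0, -0.694, 0.72, 0.0]
contact_force: [-0.5, -1.0, 0.0]
grip_width: 0.0002
grasp_force: 0.0
[ 0.34  1.22 -1.35  1.54  1.21  1.37  1.98]
phi_f -2.1660847782761015 stud in tool [12.5 47.8 64.9] F tool [ 1.   0.5 -0. ]
```

```bash
python3 -m inch '[0,8,0,0,255,0,7.5,0,0,255,0,0,0,0,255,3.92,-1.25,0,0.12,255,3.92,-1.25,0,0.12,255,3.92,-1.25,0,0.12,255,3.92,-1.25,0,0.12,255,3.92,-1.25,0,0.12,255,3.92,-1.25,0,0.12,255,3.92,-1.25,0,0.12,255,3.92,-1.25,0,0.12,255,3.92,-1.25,0,0.12,255,3.92,-1.25,0,0.12,255,3.92,-1.25,0,0.12,255,3.92,-1.25,0,0.12,255,3.92,-1.25,0,0.12,255,3.92,-1.25,0,0.12,255,3.92,-1.25,0,0.12,255]' >/dev/null;python3 w.py
python3 -m inch '[3.92,-1.25,0,0.12,255,3.92,-1.25,0,0.12,255]'>/dev/null;python3 w.py
```

```text
[ 0.39  1.02 -1.17  1.7   1.02  1.17  0.22]
phi_f -105.76263569842328 stud in tool [14.5 32.5 65. ] F tool [-1.9  0.6  1.4]
[ 0.38  0.99 -1.14  1.72  0.99  1.13 -0.02]
phi_f -119.51918573594229 stud in tool [14.6 32.3 64.9] F tool [-1.5  0.3  1.3]
```

```bash
python3 -m inch '[3.92,-1.25,0,0.12,255,3.92,-1.25,0,0.12,255]'>/dev/null;python3 w.py
```

```text
[ 0.37  0.95 -1.11  1.74  0.96  1.1  -0.25]
phi_f -133.27165108368638 stud in tool [14.7 32.1 64.8] F tool [-1.4  1.3  0.6]
```

```bash
python3 -m inch '[3.92,-1.25,0,0.12,255,3.92,-1.25,0,0.12,255]'>/dev/null;python3 w.py
```

```text
[ 0.35  0.92 -1.07  1.75  0.93  1.07 -0.49]
phi_f -147.12358504230792 stud in tool [18.2 31.2 64.8] F tool [-10.8   2.5   1.4]
```

```bash
python3 -m inch '[3.92,-1.25,0,0.12,255,3.92,-1.25,0,0.12,255]'>/dev/null;python3 w.py
```

```text
[ 0.32  0.89 -1.03  1.76  0.89  1.04 -0.72]
phi_f -161.06569661807438 stud in tool [22.8 29.  64.6] F tool [-17.6   5.3  -0.5]
```

```bash
python3 -m inch '[3.92,-1.25,0,0.12,255,3.92,-1.25,0,0.12,255]'>/dev/null;python3 w.py
```

```text
[ 0.29  0.86 -0.98  1.76  0.86  1.02 -0.95]
phi_f -175.00231723875223 stud in tool [26.8 25.8 64.2] F tool [-24.2   8.1  -3.5]
```

Force climbed sharply at wing angle of about -143°, so that is the stop. I'll realign the tool there and give a clean tangential push to confirm.

```bash
python3 -m inch '[-3.74,1.71,0,-0.12,255,-3.74,1.71,0,-0.12,255,-3.74,1.71,0,-0.12,255,-3.74,1.71,0,-0.12,255,-3.74,1.71,0,-0.12,255,0,0,0,0,255]'>/dev/null;python3 w.py
python3 -m inch '[4,0,0,0,255,4,0,0,0,255,0,0,0,0,255]'>/dev/null;python3 w.py
python3 -m inch '[4,0,0,0,255,0,0,0,0,255]'>/dev/null;python3 w.py
```

```text
[ 0.36  0.94 -1.09  1.74  0.95  1.09 -0.36]
phi_f -139.65561273036164 stud in tool [15.7 32.2 64.5] F tool [-5.2 -0.7 -0.5]
[ 0.35  0.93 -1.09  1.75  0.95  1.09 -0.38]
phi_f -140.36480681751266 stud in tool [15.6 32.3 64.6] F tool [-16.9   0.    0.3]
[ 0.35  0.93 -1.09  1.75  0.95  1.09 -0.39]
phi_f -140.51840262327252 stud in tool [15.4 32.3 64.6] F tool [-22.5   1.    0.2]
```

It holds solid: no movement between 5 and 22 N. I'll release, back off, rise and look.

```bash
python3 -m inch '[-6,0,0,0,255,-8,0,0,0,255,-4,-10,0,0,255,0,-12,0,0,255,0,0,-15,0,255,0,0,-30,0,255,0,0,-30,0,255,0,0,-30,0,255,0,0,-30,0,255,0,-30,0,0,255,0,-35,0,0,255,0,-35,0,0,255,0,-35,0,0,255,0,-35,0,0,255,0,-35,0,0,255,0,-35,0,0,255,0,0,0,0,255,0,0,0,0,255]'
python3 - <<'E'
from h import *
a=read_camera('scene')[...,::-1];b=read_camera('top')[...,::-1]
f=lambda im,r,c,h,w:cv2.resize(im[r:r+h,c:c+w],(400,300),interpolation=cv2.INTER_CUBIC)
o=np.vstack([np.hstack([f(b,192,208,36,48),f(b,120,195,120,160)]),np.hstack([f(a,228,198,54,72),f(a,170,140,165,220)])])
cv2.imwrite('pics/z1.png',cv2.convertScaleAbs(o,alpha=1.5))
E
```

```text
time: 22.02
tcp_pos: [0.3849, 0.0233, 0.2001]
eef_rot: [0.002, 0.423, 0.906, -0.004]
contact_force: [0.4, 0.9, 0.2]
grip_width: 0.0007
grasp_force: 0.0
```

View pics/z1.png

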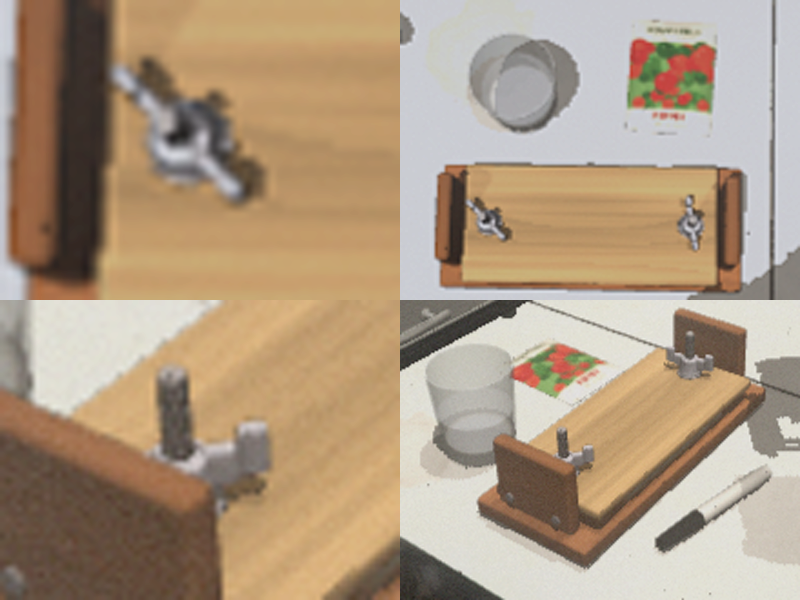

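The loose nut now shows as much stud as the tight one: in the scene crop the stud runs from row 370 to 455, and its shadow lies close by. The tight nut, tumbler, packet and pen look unmoved, and the arm is clear.

```bash
python3 -c "
from station import *
print(hand_in())"
```

```text
the job is handed in; nothing more can be done
None
```

The loose wing nut is fully down and solid at its stop: a final push of 5 to 22 N on its wing did not move it. The other nut, tumbler, pen and packet look undisturbed, the arm is clear, and the job was handed in at about 22 s.

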